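# Take the check weight out of its hinged case and stand it on the balance

### The arm

A 6-joint arm with a two-finger parallel gripper is mounted at the origin on the work surface. World frame = base frame: x ahead of the robot, y to its left, z up, the work surface at z = 0. Lengths are in mm, angles in rad, forces in N, time in s.
With the tool pointing down it reaches from about 400 to 925 mm from the base axis. Payload 12.5 kg.
Tool frame: the origin (TCP) lies between the finger pads; the fingertips stand 11 mm ahead of it and the grasp point (between the pads) lies 8 mm behind it (env.tip_extent is the distance from the TCP to the fingertips, in mm); x points along the fingers, z is the direction in which the jaws open and shut, and the axes are right-handed (so a half turn about x gives the same grasp; the last joint's range is limited). The gripper opens to 95 mm and grips with 3 to 60 N. Pads are 20 mm wide; open, the fingers measure 119 mm over their backs; the gripper's body (75 mm by 180 mm) begins 59 mm behind the grasp point.
Start: joints at [-1.241, 0.491, 1.559, -0, 1.092, -0.106], TCP at [263.859, -566.59, 225.661] pointing down, gripper open.
Joint ranges: [-3.1, 3.1], [-0.84, 2.19], [0.05, 2.79], [-1.13, 4.28], [0.06, 2.93], [-2.69, 2.69]. Speed limits (rad/s): [2.22, 2.22, 2.79, 3.14, 3.14, 3.14].

### API

Orientations are given as [roll, pitch, yaw] about the fixed x, y, z axes, in that order (R = Rz(yaw) Ry(pitch) Rx(roll)).
In Python, from cell import status, imaging, env gives the robot as it stands. The module is installed in compiled form; this text tells all that it offers.
- The arm moves only by the tool apply_moves, never from a script. Its argument "increments" is a list of rows, each a list of 5 numbers: the closure, from 0 (fully open) to 1 (shut), then the shift along the tool's x, y, z in mm, then the turn about the tool's x in degrees. A call has 1 to 10 rows; each row shifts and turns the commanded pose from where the row before left it, along the tool's axes as they then stand; what a row does not reach is not made up. A row lasts 1/10 s, in which the tool goes at most 50 mm and 8.59 degrees, less where a joint would pass 70% of its speed; a pose out of reach is approached as far as the arm can. A call with a gripper value outside its range is refused whole. The fingers move at their own pace and stop on an object; the grip force is fixed at half the most. Time passes only in rows, so rows that do not move let the fingers close. It gives the time, the measured TCP pose, the force and the opening at its end, in the units of the state.
- status.state(): the state, without advancing time (a new reading comes with each control period).
- imaging.read_camera(name): name is "scene" or "top"; returns a dict with "pixels" (384x512x3 uint8, red, green, blue), "fovy" (degrees; the focal length in pixels is half the picture's height over the tangent of half this angle, whatever the lens; pixels are square), "cx", "cy" (the principal point, pixels), "R" (3x3) and "t" (3): a world point X has camera coordinates R X + t. Camera axes: x right, y down, z forward; pixel columns grow to the right and rows downward; lengths in mm; the calibration is good to about 2 mm. A picture is of the moment at which its call begins. There is no depth.
- env.job_done(): hands the job in, once; it reports no verdict.
The state is a dict: "t": time; "joints": joint angles; "qvel": joint speeds; "tau": joint torques, N m; "eef_pos": TCP position; "tcp_rot": TCP orientation; "ft_force": force on the tool from outside, world axes, zero at the start; "moment": the same for the moment, N m; "opening": opening from 0.0 (shut) to 1.0 (fully open).
Only numpy, scipy, OpenCV 4.12 (cv2) and the standard library are available. Lean on these libraries where they do the work, as an engineer would, in place of code of your own. Each camera call takes 0.05 s, during which the arm holds its last target. There are 200 camera calls.

### The job

Open the wooden weight case with the brass tongue at its front, pushing the lid over past its balance point so that it stays open by itself. Then lift out the largest of the three steel weights and stand it upright in the middle of the balance pan, setting it down gently rather than letting it drop.

Things in the scene. Friction and masses are not known exactly. Their poses are not given: they have to be found in the camera images.
- case: Wooden weight case, fixed: base 130 (x) x 190 (y) x 26 mm high; 66 mm high with the lid shut. Origin: centre of the underside; x away from the robot, hinge line along y at x 65, z 26 mm. Inside, foam (top 10 mm above the table) with 3 pockets 6 mm deep in a row, at y -56, 0, 56 mm, x 0; the largest of 3 steel weights is in any one. Inner faces of front and back walls at x -61, 61 mm.
- lid (a joint): Angle of the case's lid, rad: 0 shut, growing as its front edge swings up and over, away from the robot; stop at 2.0. Let go below about 1.1 it falls shut; beyond about 1.3 it falls open on to the stop and stays. Light (0.2 kg, about 1 N at the tongue), hinge nearly free; lid 130 x 190 mm, 40 mm deep. Open, it leans back with its edge about 150 mm above the table.
- lid_tongue (a point): Grip point of the brass tongue in the middle of the lid's front edge, 14 mm wide (y), 10 thick (z), 45 long (x): mid width and thickness, 33 mm out from the lid, 12 from its end, 33 above the table when shut. Moves with the lid; lid shut, axes as the case's. The hinge line passes through (163, 0, -7) mm in these axes. Pinched across its 14 mm it turns between the fingers as the lid swings.
- weight_center (a point): Centre of the largest weight, hidden till the lid is open: 0.2 kg steel, 50 mm high, a cylinder 30 mm in diameter and 36 high with a knob 20 in diameter on top. The point is 25 mm above its foot, 25 below its top; z up. In its pocket the foam's top is 19 mm below the point, the case's rim 3 mm below. The other weights beside it are 24 mm across, 40 high and 19 across, 34 high.
- pan_center (a point): Centre of the top face of the round aluminium pan, 120 mm in diameter, of the white bench balance (210 x 170 mm, fixed). z up; the pan's face is 60 mm above the table and is the highest part of the balance.

How it is judged (in metres and radians):
On the way:
1. the lid is past its balance point and stays open (value of joint lid above 1.8 rad), for 0.3 s.
At the end, for the whole second after the job is handed in: The lid stands open by itself (beyond 1.8 rad) and the largest weight stands upright (within 10 degrees), at rest, on the balance pan with its centre within 30 mm of the pan's centre (value of joint lid above 1.8 rad and horizontal distance between weight_center and pan_center below 0.03 m and z of weight_center in the frame of pan_center between 0.018 and 0.032 m and angle between weight_center's own z axis and vertical below 0.17 rad and linear speed of weight_large below 0.02 m/s); the robot touches nothing.
It fails at once if the weight is dropped on to the pan (falls free, out of the fingers, by more than about 15 mm) (horizontal distance between weight_center and pan_center below 0.07 m and contact force between the fingers and weight_large below 0.05 N and linear speed of weight_large above 0.55 m/s).
It also fails if it takes over 58 s, if anything falls off the work surface, if the arm or the gripper's body presses on something with over 40 N, if the wrist force passes 120 N, or if a joint passes its speed limit or range.

## Working session

There is one attempt and no reset: what is moved stays moved. The work goes in short steps, Python scripts to look and compute and a tool call to move; the robot and the scene stay as the last step left them, time stands still between calls to the robot, and variables do not carry over. Pictures are saved under pics/ and viewed, about 8 in all and at most 12, crops included, and the job is handed in when it is done.

Besides the shell and the picture viewer there is one more tool, called after "Request:" in YAML: its name, and indented under it one key for each argument. apply_moves: Moves the arm, as the interface text tells. Its arguments: {"type":"object","properties":{"increments":{"type":"array"}},"required":["increments"]}

```bash
mkdir -p pics; cat > h.py <<'E'
import numpy as np, cv2
from cell import status, imaging, env
from scipy.spatial.transform import Rotation as Ro
def cam(n,f=None):
    c=imaging.read_camera(n); h=c['pixels'].shape[0]
    c['f']=h/2/np.tan(np.radians(c['fovy'])/2); c['R']=np.array(c['R']); c['t']=np.array(c['t'])
    if f: cv2.imwrite(f,c['pixels'][:,:,::-1])
    return c
def proj(c,X):
    p=c['R']@np.array(X,float)+c['t']; return np.array([c['cx'],c['cy']])+c['f']*p[:2]/p[2]
def ray(c,uv,z):
    d=c['R'].T@np.array([(uv[0]-c['cx'])/c['f'],(uv[1]-c['cy'])/c['f'],1]); o=-c['R'].T@c['t']
    return o+d*(z-o[2])/d[2]
E
python3 - <<'E'
from h import *
a=cam('scene','pics/s.png');b=cam('top','pics/t.png')
cv2.imwrite('pics/t0.png',b['pixels'][:,:,::-1])
for c in(a,b): print(c['fovy'],c['cx'],c['cy'],-c['R'].T@c['t'],c['R'])
print(status.state())
E
```

```text
44.346970199142575 258.29671578775407 199.01772415891804 [1114.86631902 -392.04700615  790.25962171] [[ 0.57875409  0.8154486  -0.00934242]
 [ 0.58489324 -0.42304904 -0.69204726]
 [-0.56828127  0.39506087 -0.72179173]]
47.38478743496831 250.86118143059684 195.14079409236584 [362.11812672 -24.73877962 981.02502327] [[ 0.18008074 -0.98363336  0.00602779]
 [-0.95657667 -0.17654857 -0.23193032]
 [ 0.2291986   0.03600014 -0.97271373]]
{'t': 0.1, 'joints': array([-1.24063331e+00,  4.91505420e-01,  1.55939673e+00, -3.55309295e-06,
        1.09171179e+00, -1.05610421e-01]), 'qvel': array([ 0.00050217, -0.00162276, -0.0012015 ,  0.0009025 , -0.00042781,
        0.00164092]), 'tau': array([ 2.30036072e-03, -6.13624835e+01, -2.58606005e+01,  6.93890266e-02,
        4.70309809e-02, -5.72008412e-05]), 'eef_pos': array([ 263.76499795, -566.38280028,  225.11353513]), 'tcp_rot': array([3.03906792, 1.56977503, 1.90404667]), 'ft_force': array([-1.22044751, -0.14216573, -0.75805174]), 'moment': array([ 0.00195578, -0.00878498,  0.02450643]), 'opening': 1.003225545489226}
```

View pics/s.png

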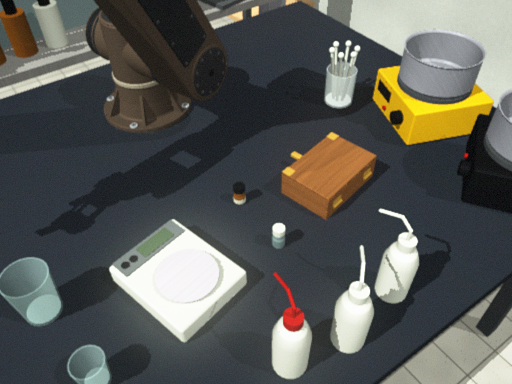

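View pics/t.png

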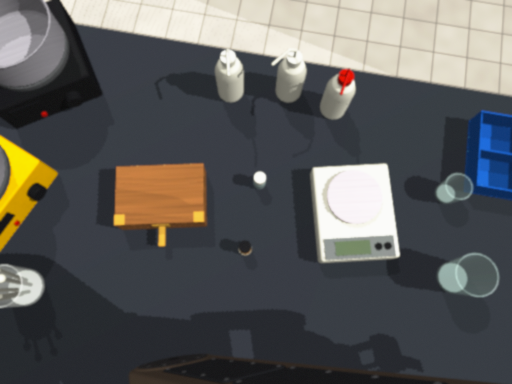

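The scene view shows the case at about (328,175) with its tongue at (296,155), and the balance pan at (188,275). In the top view the case is at about (160,195), the tongue at (162,235) and the pan at (355,196).

```bash
python3 - <<'E'
import cv2,numpy as np
a=cv2.imread('pics/t.png')[150:270,100:220];b=cv2.imread('pics/s.png')[125:225,270:390]
a=cv2.resize(a,None,fx=4,fy=4,interpolation=2)
b=cv2.resize(b,(576,480)) [:, :]
cv2.imwrite('pics/c1.png',cv2.resize(np.hstack([a,b[:,:]]),None,fx=.75,fy=.75) if 0 else a)
E
```

```text
(no output)
```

View pics/c1.png

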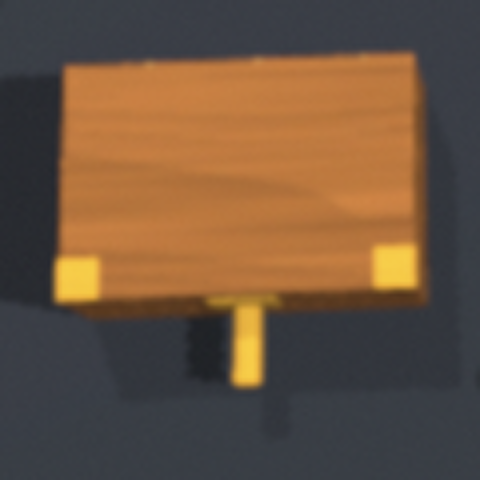

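The enlarged crop shows the lid's top corners at (64,65), (415,53), (418,287) and (56,302). The tongue runs down to its end at (248,386), all in 4x crop pixels.

```bash
python3 - <<'E'
from h import *
from scipy.optimize import least_squares
b=cam('top');a=cam('scene')
k=lambda u,v:np.array([100+u/4-.4,150+v/4-.4])
px=[k(64,65),k(415,53),k(418,287),k(56,302),k(248,386)]
for p,z in zip(px,[66]*4+[38]): print(ray(b,p,z).round(1))
L=np.array([[65,95,66],[65,-95,66],[-65,-95,66],[-65,95,66],[-110,0,37]])
def W(p): 
    c,s=np.cos(p[2]),np.sin(p[2]); return L@np.array([[c,s,0],[-s,c,0],[0,0,1]])+[p[0],p[1],0]
r=least_squares(lambda p:np.ravel([proj(b,X)-q for X,q in zip(W(p),px)]),[500,200,0])
print(r.x,r.fun.round(1)); np.save('case.npy',r.x)
c,s=np.cos(r.x[2]),np.sin(r.x[2])
for l in((-98,0),(65,0)): print('pt',r.x[0]+c*l[0]-s*l[1],r.x[1]+s*l[0]+c*l[1])
print([proj(a,X).round(0) for X in W(r.x)])
print('pan',ray(b,(354.5,196),60),ray(a,(188,275),60))
print(Ro.from_euler('xyz',status.state()['tcp_rot']).as_matrix().round(3))
E
```

```text
[588.8 311.   66. ]
[630.3 124.4  66. ]
[503.6  96.3  66. ]
[461.2 282.4  66. ]
[438.5 178.9  38. ]
[5.45918818e+02 2.03460324e+02 2.21469014e-01] [ 0.2  0.2 -0.3 -0.  -0.1  0.1  0.3 -0.2 -0.1 -0. ]
pt 450.3123886829903 181.9333506614778
pt 609.3312463763383 217.73841870921004
[array([376., 155.]), array([328., 199.]), array([281., 171.]), array([331., 132.]), array([292., 152.])]
pan [ 618.00259829 -211.77339017   60.        ] [ 623.08522164 -211.98619264   60.        ]
[[-0.     0.907  0.422]
 [ 0.001  0.422 -0.907]
 [-1.     0.    -0.001]]
```

Request:
apply_moves:
  increments:
    - [0,0,0,0,6.1]
    - [0,0,0,0,6.1]
    - [0,0,40,-28,0]
    - [0,0,40,-28,0]
    - [0,0,40,-28,0]
    - [0,0,40,-28,0]
    - [0,0,40,-28,0]
    - [0,0,40,-28,0]
    - [0,0,40,-28,0]
    - [0,0,40,-28,0]

```text
t: 1.2
eef_pos: [527.5, -275.7, 225.7]
tcp_rot: [-0.156, 1.571, -1.504]
ft_force: [0.1, -0.9, -0.4]
opening: 0.997
```

Request:
apply_moves:
  increments:
    - [0,0,2,-46,0]
    - [0,0,3,-46,0]
    - [0,0,3,-46,0]
    - [0,0,3,-46,0]
    - [0,0,3,-46,0]
    - [0,0,3,-46,0]
    - [0,0,3,-46,0]
    - [0,0,3,-46,0]
    - [0,0,3,-46,0]
    - [0,0,0,-46,0]

```text
t: 2.2
eef_pos: [449.7, 178.8, 225.7]
tcp_rot: [1.291, 1.57, -0.057]
ft_force: [0.5, 0.1, 0.9]
opening: 1.0
```

Request:
apply_moves:
  increments:
    - [0.4,30,0,-5,0]
    - [0.4,40,0,0,0]
    - [0.4,30,0,0,0]
    - [0.4,0,0,0,0]
    - [0.4,0,0,0,0]

```text
t: 2.7
eef_pos: [449.3, 181.9, 126.0]
tcp_rot: [-1.408, 1.57, -2.756]
ft_force: [0.6, -0.3, 0.1]
opening: 0.64
```

```bash
cat > g.py <<'E'
from h import *
import sys
def rep(T):
    s=status.state();R=Ro.from_euler('xyz',s['tcp_rot']).as_matrix();p=np.array(s['eef_pos'])
    print('t',s['t'],'pos',p.round(1),'op',s['opening'],'F',s['ft_force'].round(1));print('dtool',(R.T@(np.array(T)-p)).round(1),'R',R.round(3).tolist())
E
python3 -c "
from g import *
rep([450.3,181.9,25])
cam('scene','pics/s2.png')
a=cv2.imread('pics/s2.png')[80:240,200:400];cv2.imwrite('pics/s2c.png',cv2.resize(a,None,fx=3.5,fy=3.5,interpolation=2))"
```

```text
t 2.7 pos [449.3 181.9 126. ] op 0.6398249569074302 F [ 0.6 -0.3  0.1]
dtool [101.    1.1   0.2] R [[-0.001, 0.975, 0.221], [-0.0, 0.221, -0.975], [-1.0, -0.001, 0.0]]
```

View pics/s2c.png

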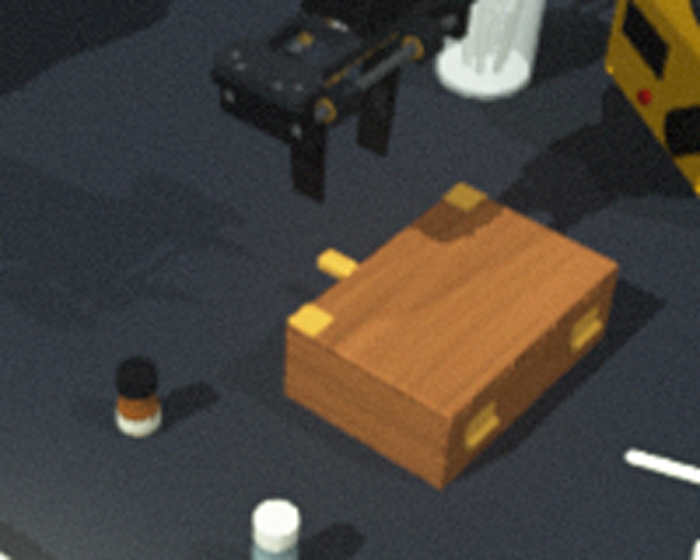

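The gripper sits above and in front of the tongue (tongue at about (338,264) in the crop), with the fingers on either side of it. I'll go down and pinch.

Request:
apply_moves:
  increments:
    - [0.4,40,1,0,0]
    - [0.4,40,0,0,0]
    - [0.4,20,0,0,0]
    - [0.4,0,0,0,0]
    - [1,0,0,0,0]
    - [1,0,0,0,0]
    - [1,0,0,0,0]
    - [1,0,0,0,0]
    - [1,0,0,0,0]
    - [1,0,0,0,0]

```text
t: 3.75
eef_pos: [450.0, 182.4, 25.9]
tcp_rot: [2.113, 1.57, 0.765]
ft_force: [-7.6, 35.8, 3.2]
opening: 0.154
```

```bash
python3 -c "
from g import *
rep([450.3,181.9,25])
t=np.radians(np.arange(0,101,5));x=-163*np.cos(t)+7*np.sin(t);z=163*np.sin(t)+7*np.cos(t)
print(np.c_[np.degrees(t[1:]),-np.diff(z),np.diff(x)].round(1).tolist())"
```

```text
t 3.75 pos [450.  182.4  25.9] op 0.15379765807850684 F [-7.6 35.8  3.2]
dtool [0.9 0.2 0.5] R [[0.0, 0.975, 0.221], [0.0, 0.221, -0.975], [-1.0, 0.001, -0.0]]
[[5.0, -14.2, 1.2], [10.0, -14.0, 2.5], [15.0, -13.8, 3.7], [20.0, -13.4, 4.9], [25.0, -12.9, 6.0], [30.0, -12.3, 7.1], [35.0, -11.7, 8.2], [40.0, -10.9, 9.1], [45.0, -10.1, 10.1], [50.0, -9.2, 10.9], [55.0, -8.2, 11.7], [60.0, -7.1, 12.3], [65.0, -6.0, 12.9], [70.0, -4.9, 13.4], [75.0, -3.7, 13.7], [80.0, -2.5, 14.0], [85.0, -1.3, 14.2], [90.0, -0.0, 14.2], [95.0, 1.2, 14.2], [100.0, 2.5, 14.0]]
```

Request:
apply_moves:
  increments:
    - [1,0,0,-0.7,0]
    - [1,-14.2,1.2,0,0]
    - [1,-14,2.5,0,0]
    - [1,-13.8,3.7,0,0]
    - [1,-13.4,4.9,0,0]
    - [1,-12.9,6,0,0]
    - [1,0,0,0,0]

```text
t: 4.45
eef_pos: [468.2, 187.4, 95.0]
tcp_rot: [1.897, 1.569, 0.548]
ft_force: [-0.8, 5.6, -2.8]
opening: 0.143
```

Request:
apply_moves:
  increments:
    - [1,-12.3,7.1,0,0]
    - [1,-11.7,8.2,0,0]
    - [1,-10.9,9.1,0,0]
    - [1,-10.1,10.1,0,0]
    - [1,-9.2,10.9,0,0]
    - [1,-8.2,11.7,0,0]
    - [1,-7.1,12.3,0,0]
    - [1,-6,12.9,0,0]
    - [1,0,0,0,0]

```text
t: 5.35
eef_pos: [548.3, 205.4, 169.0]
tcp_rot: [-2.431, 1.57, 2.505]
ft_force: [-1.8, 4.6, 1.4]
opening: 0.149
```

Request:
apply_moves:
  increments:
    - [1,-4.9,13.4,0,0]
    - [1,-3.7,13.7,0,0]
    - [1,-2.5,14,0,0]
    - [1,-1.3,14.2,0,0]
    - [1,0,14.2,0,0]
    - [1,1.2,14.2,0,0]
    - [1,0,0,0,0]

```text
t: 6.05
eef_pos: [630.3, 223.9, 180.5]
tcp_rot: [1.91, 1.57, 0.562]
ft_force: [-1.1, 3.5, 7.5]
opening: 0.144
```

```bash
python3 -c "
from g import *
rep([450.3,181.9,25])
cam('scene','pics/s3.png')
a=cv2.imread('pics/s3.png')[20:220,200:400];cv2.imwrite('pics/s3c.png',cv2.resize(a,None,fx=2.5,fy=2.5,interpolation=2))"
```

```text
t 6.05 pos [630.3 223.9 180.5] op 0.1439658016843051 F [-1.1  3.5  7.5]
dtool [ 155.3 -185.     1.3] R [[0.001, 0.975, 0.221], [0.001, 0.221, -0.975], [-1.0, 0.001, -0.0]]
```

View pics/s3c.png

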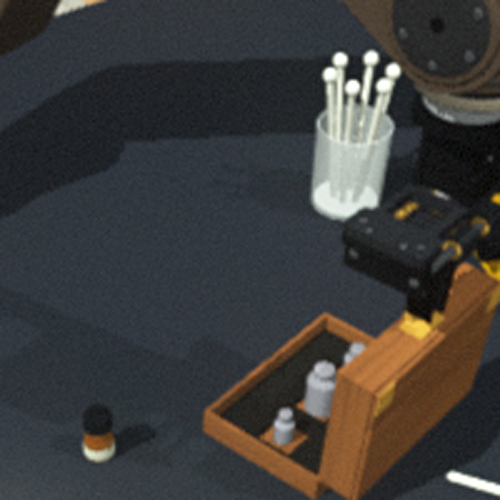

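The lid is held at about 95°. Three weights are visible, and the middle one at (320,390) in the crop looks the largest. I'll take the lid a little further and let go.

Request:
apply_moves:
  increments:
    - [1,2.5,14,0,0]
    - [1,3.2,12,0,0]
    - [1,0,0,0,0]
    - [0.5,0,0,0,0]
    - [0.5,0,0,0,0]
    - [0.5,0,0,0,0]
    - [0.5,0,0,0,0]

```text
t: 6.8
eef_pos: [654.7, 229.0, 174.6]
tcp_rot: [-1.114, 1.57, -2.462]
ft_force: [0.5, -0.1, -0.5]
opening: 0.42
```

Request:
apply_moves:
  increments:
    - [0.5,-30,0,0,0]
    - [0.5,-40,0,0,0]
    - [0.5,-40,0,0,0]
    - [0.5,-10,-40,0,0]
    - [0.5,0,-45,0,0]
    - [0.5,0,-45,0,0]
    - [0.5,0,-45,0,0]
    - [0.5,0,-45,0,0]
    - [0.5,0,0,0,0]
    - [0.5,0,0,0,0]

```text
t: 7.8
eef_pos: [440.2, 180.6, 295.6]
tcp_rot: [1.497, 1.569, 0.15]
ft_force: [0.5, 0.4, -0.3]
opening: 0.499
```

```bash
python3 -c "
from g import *
rep([450.3,181.9,25])
cam('scene','pics/s4.png');cam('top','pics/t4.png')
a=cv2.imread('pics/s4.png')[80:240,230:400];b=cv2.imread('pics/t4.png')[110:270,90:240]
f=lambda i,w:cv2.resize(i,(w,400),interpolation=2)
cv2.imwrite('pics/s4c.png',np.hstack([f(a,425),f(b,375)]))"
```

```text
t 7.8 pos [440.2 180.6 295.6] op 0.49899356590181726 F [ 0.5  0.4 -0.3]
dtool [270.6   9.7   0.9] R [[0.002, 0.975, 0.221], [0.0, 0.221, -0.975], [-1.0, 0.002, 0.0]]
```

View pics/s4c.png

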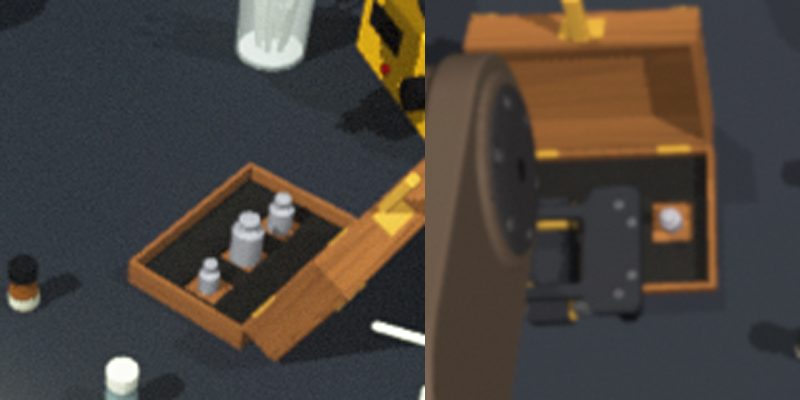

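The lid rests open on its stop. The largest weight is the middle one, with its knob top at about (250,217) in the left crop, which is scene pixel (330,167).

```bash
python3 -c "
from g import *
a=cam('scene')
print(ray(a,(330,166.6),54), proj(a,[545.9,203.5,54]),proj(a,[545.9,203.5,29]), (proj(a,[545.9,203.5,54])-[230,80])*2.5)
print((proj(a,[545.9+.2197*56,203.5-.9756*56,38])-[230,80])*2.5)
rep([545.9,203.5,25])"
```

```text
[547.69021285 205.47321864  54.        ] [328.84114454 166.51531141] [327.79164717 174.40026442] [247.10286135 216.28827853]
[208.98095747 260.42025784]
t 7.95 pos [441.4 180.7 294.8] op 0.49834442467805207 F [-0.3 -0.6  0.1]
dtool [269.8 106.9   0.8] R [[0.0, 0.975, 0.221], [-0.0, 0.221, -0.975], [-1.0, 0.0, 0.0]]
```

Request:
apply_moves:
  increments:
    - [0.5,0,40,0,0]
    - [0.5,0,40,0,0]
    - [0.5,20,27.5,0,0]
    - [0.5,45,0,0,0]
    - [0.5,45,0,0,0]
    - [0.5,45,0,0,0]
    - [0.5,45,0,0,0]
    - [0.5,0,0,0,0]
    - [0.5,0,0,0,0]

```text
t: 8.85
eef_pos: [545.9, 204.4, 94.9]
tcp_rot: [-1.451, 1.569, -2.799]
ft_force: [-0.4, 1.0, 1.3]
opening: 0.503
```

```bash
python3 -c "
from g import *
rep([546.5,204,25])
cam('scene','pics/s5.png')
a=cv2.imread('pics/s5.png')[80:230,250:400];cv2.imwrite('pics/s5c.png',cv2.resize(a,None,fx=3.5,fy=3.5,interpolation=2))"
```

```text
t 8.85 pos [545.9 204.4  94.9] op 0.5032506925525426 F [-0.4  1.   1.3]
dtool [69.9  0.6  0.5] R [[-0.001, 0.975, 0.221], [-0.0, 0.221, -0.975], [-1.0, -0.001, 0.0]]
```

View pics/s5c.png

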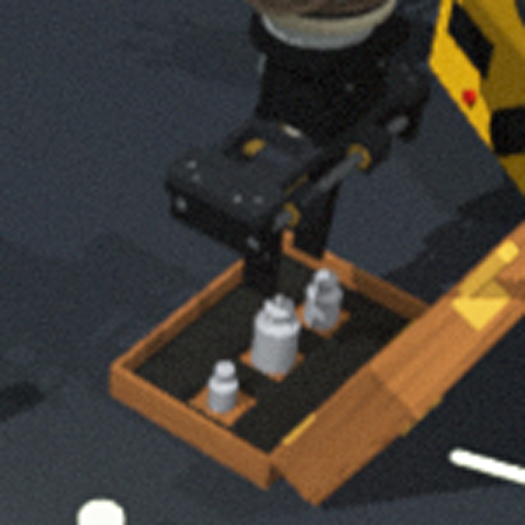

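The fingers straddle the middle weight (knob at (278,305) in the crop), clear of its neighbours. I'll descend and grip.

Request:
apply_moves:
  increments:
    - [0.5,30,0,0,0]
    - [0.5,20,0,0,0]
    - [0.5,20,0,0,0]
    - [0.5,0,0,0,0]
    - [1,0,0,0,0]
    - [1,0,0,0,0]
    - [1,0,0,0,0]
    - [1,0,0,0,0]
    - [1,0,0,0,0]

```text
t: 9.8
eef_pos: [546.0, 204.7, 26.5]
tcp_rot: [1.607, 1.568, 0.259]
ft_force: [-1.1, 1.1, 8.6]
opening: 0.308
```

```bash
python3 -c "
from g import *
rep([546.5,204,25])"
```

```text
t 9.8 pos [546.  204.7  26.5] op 0.30758387484727545 F [-1.1  1.1  8.6]
dtool [1.5 0.3 0.8] R [[0.003, 0.975, 0.221], [0.001, 0.221, -0.975], [-1.0, 0.003, -0.0]]
```

Request:
apply_moves:
  increments:
    - [1,-5,0,0,0]
    - [1,-10,0,0,0]
    - [1,-20,0,0,0]
    - [1,-25,0,0,0]
    - [1,-25,0,0,0]
    - [1,-25,0,0,0]
    - [1,-25,0,0,0]
    - [1,-10,0,0,0]
    - [1,-5,0,0,0]
    - [1,0,0,0,0]

```text
t: 10.8
eef_pos: [545.1, 204.3, 174.9]
tcp_rot: [0.412, 1.571, -0.936]
ft_force: [-0.6, 0.6, -3.0]
opening: 0.308
```

Request:
apply_moves:
  increments:
    - [1,0,-1,10,0]
    - [1,0,-2,20,0]
    - [1,0,-2,30,0]
    - [1,0,-2,40,0]
    - [1,0,-2,40,0]
    - [1,0,-2,40,0]
    - [1,0,-2,40,0]
    - [1,0,-2,40,0]
    - [1,0,-2,40,0]
    - [1,0,-2,40,0]

```text
t: 11.8
eef_pos: [601.3, -133.7, 173.6]
tcp_rot: [-2.053, 1.569, 2.882]
ft_force: [0.7, 0.2, -1.7]
opening: 0.308
```

Request:
apply_moves:
  increments:
    - [1,0,0,35,0]
    - [1,0,0,25,0]
    - [1,0,0,15,0]
    - [1,0,0,7,0]
    - [1,0,0,0,0]
    - [1,0,0,0,0]

```text
t: 12.4
eef_pos: [619.7, -210.4, 174.7]
tcp_rot: [-2.36, 1.57, 2.576]
ft_force: [-0.9, -0.1, -2.7]
opening: 0.311
```

```bash
python3 -c "
from g import *
rep([620,-212,82.5])
a=cam('scene','pics/s6.png');cam('top','pics/t6.png')
print(proj(a,[620,-212,60]))
a=cv2.imread('pics/s6.png')[150:350,90:290];b=cv2.imread('pics/t6.png')[130:280,280:430]
f=lambda i:cv2.resize(i,(400,400),interpolation=2)
cv2.imwrite('pics/s6c.png',np.hstack([f(a),f(b)]))"
```

```text
t 12.4 pos [ 619.7 -210.4  174.7] op 0.3113980470989133 F [-0.9 -0.1 -2.7]
dtool [92.2 -0.   1.7] R [[-0.001, 0.975, 0.222], [0.0, 0.222, -0.975], [-1.0, -0.001, -0.001]]
[187.17717073 273.88546946]
```

View pics/s6c.png

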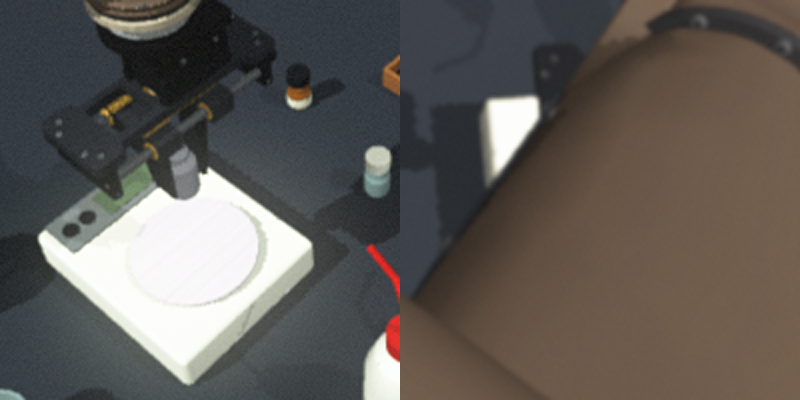

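The weight is held upright over the pan, with its foot at about (185,195) in the left crop. The pan's centre is at (193,250), as expected. I'll lower it, slowing down near the face.

Request:
apply_moves:
  increments:
    - [1,15,0,0.5,0]
    - [1,25,0,0.5,0]
    - [1,20,0,0.5,0]
    - [1,12,0,0,0]
    - [1,7,0,0,0]
    - [1,5,0,0,0]
    - [1,3,0,0,0]
    - [1,0,0,0,0]
    - [1,0,0,0,0]

```text
t: 13.4
eef_pos: [620.5, -213.0, 88.5]
tcp_rot: [0.825, 1.57, -0.523]
ft_force: [0.1, 0.9, -2.0]
opening: 0.309
```

Request:
apply_moves:
  increments:
    - [1,1,0,0,0]
    - [1,1,0,0,0]
    - [1,1,0,0,0]
    - [1,0,0,0,0]
    - [1,0,0,0,0]

```text
t: 13.9
eef_pos: [620.3, -212.9, 84.9]
tcp_rot: [-0.159, 1.571, -1.507]
ft_force: [0.1, 0.5, -3.1]
opening: 0.31
```

Request:
apply_moves:
  increments:
    - [1,0.7,0,0,0]
    - [1,0.7,0,0,0]
    - [1,0,0,0,0]
    - [1,0,0,0,0]

```text
t: 14.3
eef_pos: [620.3, -212.9, 83.5]
tcp_rot: [-1.354, 1.571, -2.702]
ft_force: [-0.4, -0.8, -1.6]
opening: 0.31
```

Request:
apply_moves:
  increments:
    - [1,0.7,0,0,0]
    - [1,0.7,0,0,0]
    - [1,0,0,0,0]
    - [1,0,0,0,0]

```text
t: 14.7
eef_pos: [620.4, -212.9, 83.1]
tcp_rot: [0.808, 1.57, -0.54]
ft_force: [-3.8, 1.0, 6.6]
opening: 0.31
```

It has touched down (force went from −2 to +7 N). I'll release and withdraw.

Request:
apply_moves:
  increments:
    - [1,-0.5,0,0,0]
    - [0.66,0,0,0,0]
    - [0.6,0,0,0,0]
    - [0.5,0,0,0,0]
    - [0.4,0,0,0,0]
    - [0.4,0,0,0,0]
    - [0.4,0,0,0,0]

```text
t: 15.4
eef_pos: [620.3, -212.9, 82.6]
tcp_rot: [-0.507, 1.571, -1.855]
ft_force: [-0.6, -0.0, 0.6]
opening: 0.594
```

Request:
apply_moves:
  increments:
    - [0.4,-10,0,0,0]
    - [0.4,-20,0,0,0]
    - [0.4,-40,0,0,0]
    - [0.4,-40,0,0,0]
    - [0.4,-30,-40,0,0]
    - [0.4,0,-45,0,0]
    - [0.4,0,-45,0,0]
    - [0.4,0,0,0,0]
    - [0.4,0,0,0,0]

```text
t: 16.3
eef_pos: [493.3, -242.1, 223.9]
tcp_rot: [0.792, 1.569, -0.557]
ft_force: [-0.2, 0.2, 0.5]
opening: 0.6
```

```bash
python3 -c "
from g import *
rep([620,-212,82.5])
a=cam('scene','pics/s7.png');cam('top','pics/t7.png')
print('foot,top in scene',proj(a,[620,-212,60]),proj(a,[620,-212,110]))
a=cv2.imread('pics/s7.png')[80:350,90:410]
cv2.imwrite('pics/s7c.png',cv2.resize(a,None,fx=2.2,fy=2.2,interpolation=2))"
```

```text
t 16.3 pos [ 493.3 -242.1  223.9] op 0.6004216541804493 F [-0.2  0.2  0.5]
dtool [141.6 130.   -1.7] R [[0.002, 0.976, 0.22], [-0.001, 0.22, -0.976], [-1.0, 0.001, 0.001]]
foot,top in scene [187.17717073 273.88546946] [183.87283739 257.7601923 ]
```

View pics/s7c.png

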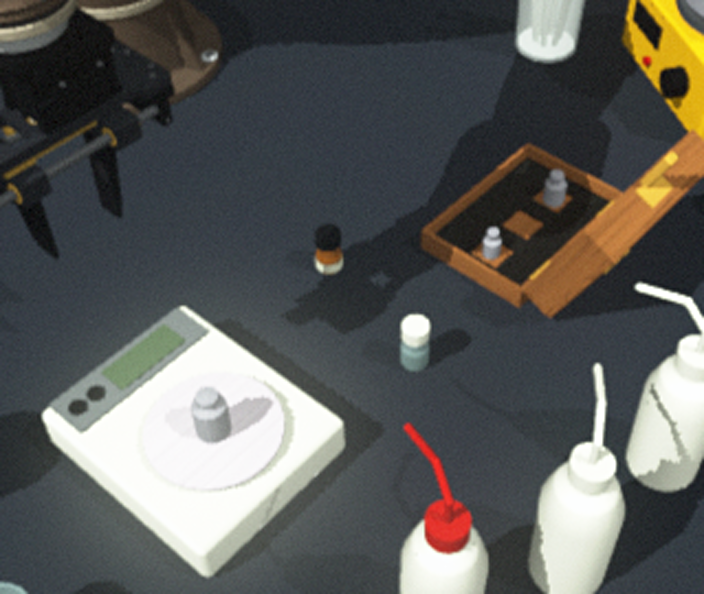

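The weight stands upright at (210,415), with its foot near the pan's centre at (212,430). The lid is open and the gripper is clear.

```bash
python3 -c "
from cell import env
print(env.job_done())"
```

```text
the job is handed in; nothing more can be done
None
```

The job is done and handed in at about 16.3 s of the 58 s allowed; the hand-in gives no verdict.

- **Lid:** I pinched the brass tongue, swung the lid to about 105° and let go. It fell back on to its stop and stayed open.
- **Weight:** The largest weight was in the middle pocket (gripped width about 29 mm against 30 mm given). I lifted it out and lowered it until the wrist felt contact, a change of about 9 N. I eased off 0.5 mm before opening the fingers.

The last picture shows the lid open and the weight upright, a few millimetres from the pan's centre. The gripper was about 140 mm above and 130 mm to the side, with near-zero wrist force.

Two small disagreements came up, both well inside the 30 mm tolerance. The two cameras differed by about 5 mm on the pan's centre, so I used the middle. The scene and top cameras differed by about 2 mm on the weight's position. I judged the lid angle from the picture only and did not measure it. No check failed.

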